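# Prop the bench timer on its tilting stand and start it

## Task

Lift the deck of the tilting stand by its handle all the way up to its stop, so that it stays tilted. Then lay the timer face up on the sloping deck, keys nearest the ledge, set down rather than dropped, so that its front edge rests squarely along the blue ledge with no part of the timer past the ledge's ends, and let go of it. Finally press the timer's green key in to start it, leaving the timer resting against the ledge on the raised deck and the tape roll, bottle and jar where they stand.

Things in the scene. Friction and masses are not known exactly. Their poses are not given: they have to be found in the camera images.
- deck (a joint): tilt angle of the stand's deck in rad: 0 lies level, 0.44 is the upper stop. Stiff friction hinge along the deck's near (ledge) edge: it stays where it is left; lifting it at the handle takes about 12 N and about 1 N m about the hinge pushes it back down.
- stand: tilting stand, fixed to the bench: a grey base 136 x 150 x 12 mm carrying a hinged green deck 138 mm wide and 122 mm long (uphill of the ledge). Origin at the centre of the base's underside; x points from the ledge side to the handle side, y along the ledge, z up. The deck is smooth: the timer slides down it to the ledge when it is up.
- deck_seat (a point): point of the deck's top surface at the middle of the blue ledge's inner face. Moves with the deck: x uphill along the deck (level at joint 0), y along the ledge (left seen from the robot), z out of the deck. The ledge spans y = -60 to +60 mm, is 6 mm thick, 8 mm high above the deck. The hinge axis is parallel to y, at x = +2, z = -9 mm in this frame.
- deck_handle (a point): centre of the deck's handle, a blue round bar 11 mm thick and 72 mm long parallel to the ledge, on two posts 60 mm apart (their middles), 36 mm above the deck surface, 107 mm uphill of the ledge. Same axes as deck_seat. The bar can turn within a grip.
- timer_center (a point): centre of the white timer (62 x 62 x 14 mm plus keys, 60 g), half-way up its thickness, lying face up on the bench at the start. x points from the edge with the keys (front edge) to the edge with the display, y to the left as one reads it, z out of its face.
- timer_front (a point): middle of the timer's front (key-side) edge at its underside: 31 mm from the centre. Same axes as timer_center.
- timer_green (a point): middle of the top of the green key, which measures 10 mm (x) by 18 mm (y) and stands 2 mm above the timer's face, on the left as one reads it; a red key of the same size lies 32 mm to its right. Same axes as timer_center.
- timer_key0 (a joint): travel of the green key: 0 out, 0.001 m fully pressed, which takes about 4 N; a spring returns it.
- tape: roll of beige tape lying flat, 81 mm across, 15 mm high; origin at the centre of its underside. Leave it alone.
- bottle: white plastic bottle with a green cap, 40 mm across, 85 mm high; origin at the centre of its underside. Leave it standing.
- jar: screw jar with a white lid, 45 mm across, 82 mm high; origin at the centre of its underside. Leave it standing.
Not all that is in view belongs to the job. Leave any purple look-alike of the part that bears timer_center alone.

How it is judged:
By the outcome, as a careful person would: the job done as asked, in the order asked, and still so for the second after the job is handed in, with the robot touching nothing.
It also fails if it takes over 64 s, if anything falls off the work surface, if the arm or the gripper's body presses on something with over 40 N, if the wrist force passes 120 N, or if a joint passes its speed limit or range.

## Robot

A 6-joint arm with a two-finger parallel gripper is mounted at the origin on a cart in front of the work surface, level with it; the furniture and walls round the work are solid. World frame = base frame: x ahead of the robot, y to its left, z up, the work surface at z = 0. Lengths are in m, angles in rad, forces in N, time in s.
With the tool pointing down it reaches from about 0.275 to 0.825 m from the base axis. Payload 4.9 kg.
Tool frame: the origin (TCP) lies midway between the tips of the shut fingers; the grasp point (between the pads) lies 19 mm behind it (bot.grip_depth is the distance from the TCP to the grasp point, in m); z points along the fingers, y is the line along which they close (so a half turn about z gives the same grasp; the last joint's range is limited). The gripper opens to 85 mm and grips with 20 to 120 N. Pads are 22 mm wide; open, the fingers measure 114 mm over their backs; the gripper's body (76 mm by 85 mm) begins 54 mm behind the grasp point. The pads swing forward as they close: fully open they stand 13 mm farther back than shut.
Start: joints at [0.973, 0.326, -0.193, 1.052, 0, 1.437], TCP at [0.246, 0.492, 0.231] pointing down, gripper open.
Joint ranges: [-2.65, 2.65], [-0.97, 1.79], [-1.3, 1.35], [-1.93, 2.1], [-1.47, 1.37], [-3.14, 3.14]. Speed limits (rad/s): [2.57, 2.57, 3.14, 3.14, 3.14, 3.14].

## Interface

Orientations are given as a unit quaternion [w, x, y, z].
In Python, from cell import bot gives the robot as it stands. Calls block until the motion is done:
- bot.move_pose(position, orientation): joint-space move of the TCP to a pose.
- bot.move_linear(position, speed=0.15, rotation=None, until_force=None): straight line of the TCP; rotation=None keeps the orientation; speed is the mean speed in m/s. With until_force (N) it stops when the force on the tool has changed by that much, and returns True; else False.
- bot.goto_joints(angles): joint-space move.
- bot.set_gripper(opening, grasp_force=None): opening from 0.0 (shut) to 1.0 (fully open); grasp_force is the grip in N (None keeps the last); returns when the fingers have stopped.
- bot.wait(seconds).
- bot.solve_ik(position, orientation): joint angles nearest the present ones, or None.
- bot.camera(name): name is "scene" or "top"; returns the picture (420x560x3 uint8, red, green, blue); there is no depth.
- bot.calibration(name): a dict with "mtx" (3x3 intrinsics, pixels), "extrinsics" (4x4, takes a point from world to camera coordinates). Camera axes: x right, y down, z forward; pixel columns grow to the right and rows downward; lengths in m; the calibration is good to about 2 mm. A picture is of the moment at which its call begins. calibration takes no time and is no camera call.
A pose or a line that the arm cannot do raises bot.PlanningError and nothing moves.
- bot.close_job(): hands the job in; it is judged then, once.
Trained networks look in the newest picture that a camera, given by its name, has taken for a name from the list of things; names that differ only in an ending like _2 or _b are one class to them, and where a whole thing is asked for, a point or a joint stands for the part that bears it (a point fixed in the world has none). Each returns a list of dicts, best first, with "confidence" (0 to 1); they miss things now and then, are a little off and sometimes report something else, mostly with a low value. They report only what shows in the picture. A call takes as long as a camera call. They do not tell look-alikes from the thing itself.
- bot.search_frame(camera, thing): "bbox" ([left, top, width, height] in pixels, round what is visible of it).
Readings, each from a call of its own:
- bot.read_clock(): time.
- bot.read_joint_positions(): joint angles.
- bot.read_joint_vel(): joint speeds.
- bot.read_joint_efforts(): joint torques, N m.
- bot.read_position(): TCP position.
- bot.read_tool_rot(): TCP orientation.
- bot.read_ft_force(): force on the tool from outside, world axes, zero at the start.
- bot.read_moment(): the same for the moment, N m.
- bot.read_gripper_width(): opening from 0.0 (shut) to 1.0 (fully open).
- bot.read_finger_force(): force on a finger pad.
Only numpy, scipy, OpenCV 4.12 (cv2) and the standard library are available. Lean on these libraries where they do the work, as an engineer would, in place of code of your own. Each camera call takes 0.05 s, during which the arm holds its last target. There are 200 camera calls.

## Working session

There is one attempt and no reset: what is moved stays moved. The work goes in short steps, each a Python script; the robot and the scene stay as the last script left them, time stands still between calls to the robot, and variables do not carry over. Pictures are saved under pics/ and viewed, at most 10 in all, crops included, and the job is handed in when it is done.

```bash
ls; mkdir -p pics; python3 - <<'E'
from cell import bot
import cv2,numpy as np
for c in("scene","top"):
    im=bot.camera(c); cv2.imwrite(f"pics/{c}0.png",im[:,:,::-1])
    k=bot.calibration(c); print(c,np.round(k["mtx"],1).tolist(),np.round(k["extrinsics"],4).tolist())
    for t in("timer_center","stand","deck_handle","timer_green","deck_seat","tape","bottle","jar"):
        print(t,[(np.round(d["bbox"],1).tolist(),round(d["confidence"],2)) for d in bot.search_frame(c,t)[:3]])
E
```

```text
pics
scene [[407.5, 0.0, 277.1], [0.0, 407.5, 213.2], [0.0, 0.0, 1.0]] [[0.7656, -0.6432, 0.0131, -0.38], [-0.2881, -0.361, -0.887, 0.1951], [0.5753, 0.6753, -0.4616, 0.8035], [0.0, 0.0, 0.0, 1.0]]
timer_center [([221.7, 239.6, 30.5, 21.6], 0.86), ([259.3, 223.8, 33.7, 14.4], 0.67)]
stand [([354.4, 247.4, 70.1, 54.4], 0.92)]
deck_handle [([354.7, 247.3, 70.4, 44.4], 0.96)]
timer_green [([220.7, 240.8, 31.1, 20.9], 0.89), ([259.0, 225.0, 30.0, 14.9], 0.73), ([203.5, 194.7, 14.6, 27.8], 0.7)]
deck_seat [([357.2, 247.1, 62.0, 47.2], 0.69)]
tape [([206.6, 187.2, 26.0, 15.1], 0.68)]
bottle [([204.2, 194.3, 15.7, 28.4], 0.65)]
jar [([260.8, 236.3, 16.9, 38.4], 0.65), ([261.2, 223.2, 30.7, 16.5], 0.61)]
top [[389.6, 0.0, 281.1], [0.0, 389.6, 220.5], [0.0, 0.0, 1.0]] [[0.0268, -0.9994, 0.0236, -0.0345], [-0.9982, -0.028, -0.0534, 0.4651], [0.0541, -0.0221, -0.9983, 0.9108], [0.0, 0.0, 0.0, 1.0]]
timer_center [([257.3, 252.0, 33.8, 28.1], 0.9), ([253.2, 196.2, 35.8, 30.3], 0.65)]
stand [([366.2, 145.5, 74.1, 80.0], 0.69), ([255.5, 195.2, 30.8, 31.7], 0.33)]
deck_handle [([368.6, 145.0, 72.6, 74.6], 0.87)]
timer_green [([259.5, 251.1, 30.9, 29.6], 0.91), ([254.0, 195.3, 33.9, 31.3], 0.78)]
deck_seat [([366.5, 147.6, 72.5, 70.5], 0.8), ([364.8, 144.3, 73.9, 77.8], 0.58)]
tape [([133.4, 186.7, 34.1, 38.5], 0.84)]
bottle [([186.9, 238.3, 21.3, 19.0], 0.77), ([369.2, 145.7, 70.5, 71.2], 0.55)]
jar [([311.7, 254.5, 21.6, 20.1], 0.84)]
```

```bash
python3 - <<'E'
import cv2
a=cv2.imread("pics/top0.png"); cv2.imwrite("pics/t_full.png",a)
b=cv2.resize(a[130:290,120:450],None,fx=2.4,fy=2.4,interpolation=cv2.INTER_CUBIC)
cv2.imwrite("pics/t_crop.png",b)
c=cv2.imread("pics/scene0.png")[170:320,190:440]
cv2.imwrite("pics/s_crop.png",cv2.resize(c,None,fx=3.2,fy=3.2,interpolation=cv2.INTER_CUBIC))
E
```

```text
(no output)
```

View pics/t_crop.png

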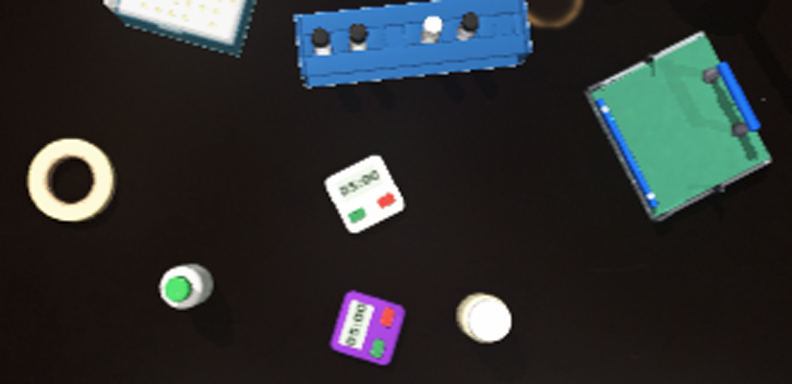

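View pics/s_crop.png

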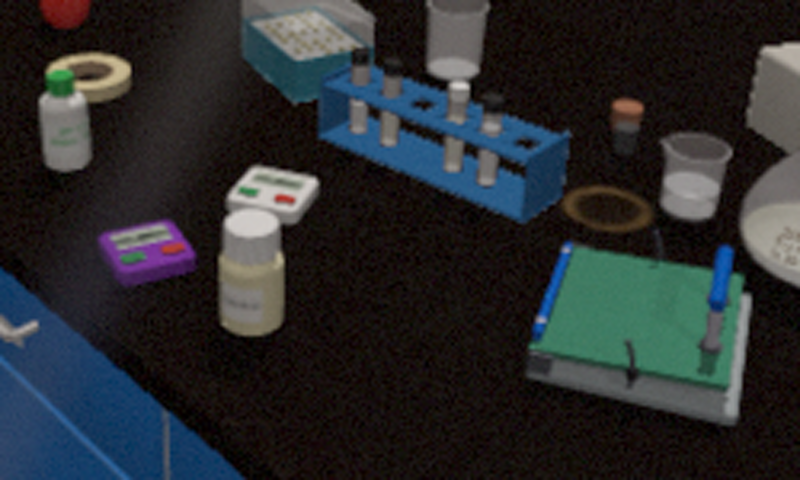

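View pics/scene0.png

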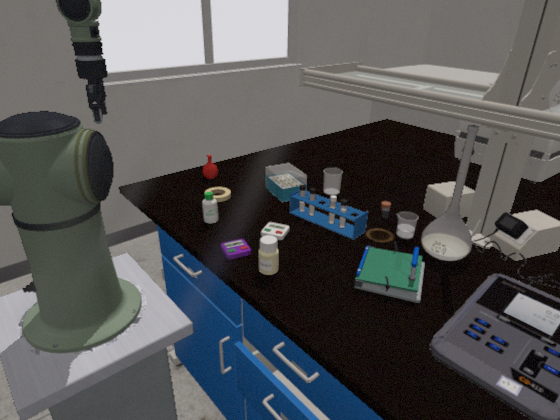

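The top view shows the white timer at about (272,211), the purple decoy at (273,266), and the stand's ledge running from (370,173) to (392,215). The handle is at about (428,170), uphill and to the right. Next I'll fit the poses from colour masks.

```bash
cat > vis.py <<'E'
import cv2,numpy as np
from scipy.optimize import least_squares
from cell import bot
K={c:bot.calibration(c) for c in("scene","top")}
def proj(c,P):
    q=(K[c]["extrinsics"]@np.c_[P,np.ones(len(P))].T)[:3]; u=K[c]["mtx"]@q; return (u[:2]/u[2]).T
def back(c,uv,z):
    E=K[c]["extrinsics"];R=E[:3,:3];o=-R.T@E[:3,3]
    d=R.T@np.linalg.inv(K[c]["mtx"])@np.r_[uv,1]; return o+d*(z-o[2])/d[2]
def comps(im,lo,hi,roi,n=4):
    x,y,w,h=roi; m=cv2.inRange(cv2.cvtColor(im,cv2.COLOR_RGB2HSV),lo,hi)
    k=np.zeros_like(m);k[y:y+h,x:x+w]=m[y:y+h,x:x+w]
    _,l,s,ce=cv2.connectedComponentsWithStats(k)
    return [(np.argwhere(l==i)[:,::-1].astype(float),s[i,4]) for i in np.argsort(-s[1:,4])[:n]+1]
def axis(p):  # centre and ends of a bar
    c=p.mean(0);v=np.linalg.svd(p-c)[2][0];t=(p-c)@v;return c,c+v*(t.min()-.3),c+v*(t.max()+.3)
E
python3 - <<'E'
from vis import *
for c,roi in(("top",(355,135,95,95)),("scene",(345,235,90,70))):
    im=bot.camera(c)
    for p,n in comps(im,(100,120,60),(130,255,255),roi): print(c,"blue",n,[np.round(a,1).tolist() for a in axis(p)])
    for p,n in comps(im,(65,60,50),(95,255,255),roi,1): 
        r=cv2.minAreaRect(p.astype(np.float32)); print("deck",n,np.round(cv2.boxPoints(r),1).tolist())
    roi=(250,190,45,42) if c=="top" else (255,215,42,28)
    for nm,lo,hi in(("green",(50,90,40),(90,255,255)),("red",(0,110,60),(8,255,255)),("red2",(170,110,60),(180,255,255)),("white",(0,0,110),(180,60,255))):
        for p,n in comps(im,lo,hi,roi,1):
            r=cv2.minAreaRect(p.astype(np.float32)); print(c,nm,n,np.round(p.mean(0),1),np.round(r[0],1),np.round(r[1],1),round(r[2],1), np.round(back(c,np.array(r[0]),.014),4))
for t,b in(("tape",(150.4,206)),("bottle",(197.5,248)),("jar",(322.5,264.5))): print(t,np.round(back("top",np.array(b),.015 if t=="tape" else .08),3))
E
```

```text
top blue 179 [[427.3, 169.6], [419.7, 155.3], [434.8, 184.0]]
top blue 144 [[380.6, 193.7], [371.5, 176.4], [389.4, 210.6]]
top blue 14 [[391.2, 214.3], [388.9, 212.6], [393.0, 215.5]]
top blue 12 [[369.5, 172.5], [367.7, 172.5], [371.3, 172.5]]
deck 2828 [[365.5, 168.1999969482422], [413.8999938964844, 143.0], [441.0, 195.0], [392.6000061035156, 220.1999969482422]]
top green 23 [268.3 219.2] [268.4 219.3] [3.6 5.8] 63.4 [0.4677 0.0084 0.014 ]
top red 25 [280.8 213.1] [280.6 213.2] [3.6 6.3] 63.4 [ 0.483  -0.0201  0.014 ]
top white 620 [271.1 209.8] [271.4 210.3] [25.9 26.4] 63.4 [0.4893 0.0019 0.014 ]
scene blue 111 [[414.9, 256.1], [416.5, 245.6], [413.3, 266.5]]
scene blue 75 [[362.6, 258.7], [366.4, 248.4], [358.9, 268.9]]
scene blue 42 [[351.7, 236.3], [344.7, 236.0], [358.2, 236.5]]
scene blue 17 [[357.6, 272.7], [359.3, 270.2], [356.2, 274.9]]
deck 1950 [[354.3999938964844, 280.20001220703125], [361.20001220703125, 244.0], [423.3999938964844, 255.60000610351562], [416.6000061035156, 291.8999938964844]]
scene green 8 [267.4 229.4] [267.  229.5] [1. 4.] 90.0 [0.4708 0.0114 0.014 ]
scene red 11 [278.3 231.5] [278.5 231.5] [5. 1.] 0.0 [ 0.4877 -0.0157  0.014 ]
scene white 419 [273.  232.2] [274.5 232. ] [29. 20.] 0.0 [ 0.4779 -0.0111  0.014 ]
tape [0.491 0.287 0.015]
bottle [0.397 0.16  0.08 ]
jar [ 0.368 -0.114  0.08 ]
```

```bash
python3 - <<'E'
from vis import *
P=[];U=[]
L=[[-3,60,8],[-3,-60,8]];H=[[107,36,36],[107,-36,36]]
T=dict(top=[(368.5,170.7),(392.3,216.1),(419.7,155.3),(434.8,184.0)],scene=[(366.4,248.2),(356.2,275.1),(416.5,245.4),(413.3,266.7)])
P=np.array(L+H)/1e3
dc=np.array([[-6,69,0],[122,69,0],[122,-69,0],[-6,-69,0]])/1e3
dt=np.array([(365.5,168.2),(413.9,143),(441,195),(392.6,220.2)])
def W(q,X):
    x,y,a,h=q;c,s=np.cos(a),np.sin(a);return X@np.array([[c,s,0],[-s,c,0],[0,0,1]])+[x,y,h]
def f(q,cams=("top","scene")): return np.concatenate([(proj(c,W(q,P))-T[c]).ravel() for c in cams]+[(proj("top",W(q,dc))-dt).ravel()*.5])
for cams in(("top",),("top","scene")):
    r=least_squares(f,[.53,-.25,-1.08,.03],args=(cams,),loss="soft_l1");print(np.round(r.x,4),np.degrees(r.x[2]),np.round(r.fun,1).tolist())
b=cv2.boxPoints(((271.4,210.3),(26,26.4),63.4)); w=[back("top",p,.012)[:2] for p in b]
print(np.round(w,4).tolist(),np.mean(w,0)); d=w[1]-w[0];print(np.degrees(np.arctan2(d[1],d[0])))
g,rd=back("top",(268.4,219.25),.016),back("top",(280.7,213.15),.016);print(g,rd)
for s in (np.array([268.4,219.25]),):pass
print("scene keys",back("scene",(267.4,229.4),.016),back("scene",(278.3,231.5),.016))
E
```

```text
[ 0.5348 -0.2514 -1.0719  0.0393] -61.414615046976046 [0.1, -0.6, 0.5, 0.2, 0.0, 0.1, -0.1, -0.2, -0.3, -0.1, -0.5, 0.3, -0.2, 0.4, -0.1, 0.2]
[ 0.5363 -0.2561 -1.0645  0.0261] -60.993048965059906 [0.6, -0.0, 0.9, -0.1, -0.4, 0.6, -0.5, -0.3, 0.4, -2.9, 0.8, -2.3, -0.6, 4.4, 0.0, 0.5, -0.1, 0.2, -0.7, 0.6, -0.5, 0.2, 0.1, 0.0]
[[0.5018, 0.0441], [0.5317, -0.0111], [0.477, -0.0403], [0.4474, 0.0149]] [0.48948076 0.00191282]
-61.60460776882898
[0.46771705 0.00840587 0.016     ] [ 0.48297932 -0.02024673  0.016     ]
scene keys [0.46976395 0.00841732 0.016     ] [ 0.48502983 -0.01794974  0.016     ]
```

```bash
python3 - <<'E'
from vis import *
P=np.array([[-3,60,8],[-3,-60,8],[107,36,37],[107,-36,37]])/1e3
Tt=np.array([(368.5,170.7),(392.3,216.1),(419.7,155.3),(434.8,184.0)])
dc=np.array([[-6,69,0],[122,69,0],[122,-69,0],[-6,-69,0]])/1e3
dt=np.array([(365.5,168.2),(413.9,143),(441,195),(392.6,220.2)])
S=np.array([[-3,0,5],[107,0,36]])/1e3; St=np.array([(361.3,261.6),(414.9,256.1)])
def W(q,X):
    x,y,a,h=q;c,s=np.cos(a),np.sin(a);return X@np.array([[c,s,0],[-s,c,0],[0,0,1]])+[x,y,h]
def f(q): return np.concatenate([(proj("top",W(q,P))-Tt).ravel(),(proj("top",W(q,dc))-dt).ravel()*.5,(proj("scene",W(q,S))-St).ravel()])
r=least_squares(f,[.53,-.25,-1.08,.03]);print(np.round(r.x,4),np.round(r.fun,1).tolist())
for h in(.02,.024,.028,.032):
    r=least_squares(lambda q:f(np.r_[q,h]),[.53,-.25,-1.08]);print(h,r.cost,np.round(r.x,4),np.round(r.fun[-4:],1),np.round(W(np.r_[r.x,h],np.array([[.107,0,.036]])),4))
E
```

```text
[ 0.5362 -0.2559 -1.0616  0.0264] [0.4, 0.0, 0.9, -0.1, -0.4, 0.4, -0.4, -0.5, -0.2, 0.2, -0.8, 0.5, -0.5, 0.1, 0.1, 0.0, 0.7, -2.3, -0.3, 1.9]
0.02 12.813683999954934 [ 0.5378 -0.2567 -1.0612] [ 1.1 -0.  -0.   4.3] [[ 0.59   -0.3502  0.056 ]]
0.024 7.132537875866128 [ 0.5368 -0.2562 -1.0615] [ 0.8 -1.5 -0.2  2.8] [[ 0.589  -0.3496  0.06  ]]
0.028 6.6235003487571555 [ 0.5358 -0.2556 -1.0617] [ 0.5 -2.9 -0.4  1.3] [[ 0.588  -0.3491  0.064 ]]
0.032 11.369271307140941 [ 0.5348 -0.2551 -1.062 ] [ 0.3 -4.3 -0.6 -0.2] [[ 0.5869 -0.3485  0.068 ]]
```

```bash
python3 - <<'E'
from vis import *
P=np.array([[-3,60,8],[-3,-60,8],[107,36,37],[107,-36,37]])/1e3
Tt=np.array([(368.5,170.7),(392.3,216.1),(419.7,155.3),(434.8,184.0)])
dc=np.array([[-6,69,0],[122,69,0],[122,-69,0],[-6,-69,0]])/1e3
dt=np.array([(365.5,168.2),(413.9,143),(441,195),(392.6,220.2)])
S=np.array([[-3,0,5],[107,0,36]])/1e3; St=np.array([(361.3,261.6),(414.9,256.1)])
def W(q,X):
    x,y,a,h,t=q;c,s=np.cos(a),np.sin(a);p=np.array([.002,0,-.009])
    ct,st=np.cos(t),np.sin(t); X=(X-p)@np.array([[ct,0,st],[0,1,0],[-st,0,ct]])+p
    return X@np.array([[c,s,0],[-s,c,0],[0,0,1]])+[x,y,h]
def f(q): return np.concatenate([(proj("top",W(q,P))-Tt).ravel(),(proj("top",W(q,dc))-dt).ravel()*.5,(proj("scene",W(q,S))-St).ravel()])
r=least_squares(f,[.53,-.25,-1.08,.03,0]);print(np.round(r.x,4),r.cost,np.round(r.fun,1).tolist())
print(np.round(W(r.x,np.array([[.107,0,.036]])),4))
im=bot.camera("scene")
for q,col in((r.x,(255,0,0)),([.5368,-.2562,-1.0615,.024,0],(255,255,0))):
    for p in proj("scene",W(q,np.r_[P,dc])): cv2.circle(im,tuple(int(v*16) for v in p),10,col,-1,shift=4)
cv2.imwrite("pics/ov.png",cv2.resize(im[235:310,340:440],None,fx=7,fy=7,interpolation=cv2.INTER_CUBIC)[:,:,::-1])
E
```

```text
[ 0.5377 -0.2579 -1.0686  0.0217  0.0868] 1.3978122102773802 [0.3, 0.0, 0.4, -0.2, -0.3, 0.5, -0.4, -0.2, -0.1, 0.1, -0.0, 0.2, 0.2, -0.0, -0.0, -0.1, 1.0, -0.4, -0.9, 0.2]
[[ 0.5872 -0.3479  0.0666]]
```

View pics/ov.png

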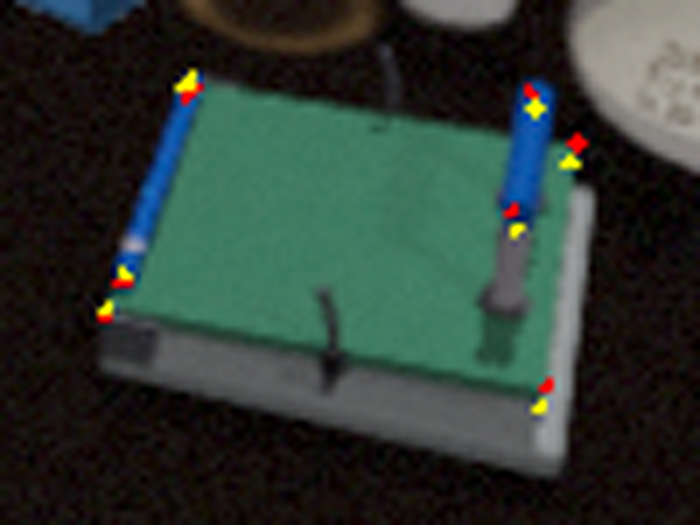

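```bash
cat > mot.py <<'E'
import numpy as np
from scipy.spatial.transform import Rotation as Ro
from cell import bot
Q=dict(x=.5377,y=-.2579,a=-1.0686,h=.0217,t0=.0868)
PIV=np.array([.002,0,-.009])
def deckR(t): return Ro.from_euler("z",Q["a"])*Ro.from_euler("y",-t)
def deck(X,t): # deck_seat-frame point -> world at tilt t
    o=np.array([Q["x"],Q["y"],Q["h"]]); 
    return Ro.from_euler("z",Q["a"]).apply(PIV+Ro.from_euler("y",-t).apply(np.array(X)-PIV))+o
def quat(R): q=R.as_quat(); return [q[3],q[0],q[1],q[2]]
def tool(ydir,zdir):
    y=np.array(ydir)/np.linalg.norm(ydir);z=np.array(zdir);return quat(Ro.from_matrix(np.c_[np.cross(y,z),y,z]))
G=bot.grip_depth
E
python3 - <<'E'
from mot import *
u=np.r_[np.cos(Q["a"]),np.sin(Q["a"]),0]; D=[0,0,-1]
ta=np.radians(28.3); tx=np.r_[np.cos(ta),np.sin(ta),0]; ty=np.r_[-np.sin(ta),np.cos(ta),0]
R=deckR(.44); n=R.apply([0,0,1]); yl=R.apply([0,1,0])
print(bot.read_clock(),G)
for s in(1,-1):
    print(s)
    for nm,p,q in(("handle",deck([.107,0,.036],Q["t0"])-[0,0,G],tool(s*u,D)),("handle up",deck([.107,0,.036],.44)-[0,0,G],tool(s*u,D)),
     ("timer",[.4895,.002,-.003],tool(s*ty,D)),("place",deck([.035,0,-.003],.44),tool(s*yl,-n)),("place hi",deck([.035,0,.1],.44),tool(s*yl,-n)),("press",deck([.014,.016,.016],.44),tool(s*yl,-n))):
        j=bot.solve_ik(list(p),q); print(nm,np.round(p,3),None if j is None else np.round(j,2))
E
```

```text
1.05 0.0187
1
handle [ 0.587 -0.348  0.048] [-0.64  0.72 -0.03  0.82  0.    2.  ]
handle up [ 0.575 -0.326  0.079] [-0.63  0.65 -0.07  0.85  0.    2.01]
timer [ 0.49   0.002 -0.003] [-0.15  0.51 -0.62  0.43  0.   -0.64]
place [ 0.552 -0.284  0.032] [-0.48  0.5  -0.66  0.04 -0.24  0.55]
place hi [ 0.531 -0.245  0.125] [-0.43  0.3  -0.65  0.26 -0.26  0.6 ]
press [ 0.553 -0.252  0.04 ] [-0.42  0.48 -0.67  0.07 -0.26  0.6 ]
-1
handle [ 0.587 -0.348  0.048] [-0.64  0.72 -0.03  0.82  0.   -1.15]
handle up [ 0.575 -0.326  0.079] [-0.63  0.65 -0.07  0.85  0.   -1.13]
timer [ 0.49   0.002 -0.003] [-0.15  0.51 -0.62  0.43  0.    2.5 ]
place [ 0.552 -0.284  0.032] [-0.48  0.5  -0.66  0.04 -0.24 -2.6 ]
place hi [ 0.531 -0.245  0.125] [-0.43  0.3  -0.65  0.26 -0.26 -2.55]
press [ 0.553 -0.252  0.04 ] [-0.42  0.48 -0.67  0.07 -0.26 -2.54]
```

```bash
python3 - <<'E'
from mot import *
u=np.r_[np.cos(Q["a"]),np.sin(Q["a"]),0]
q=tool(u,[0,0,-1]); p=deck([.107,0,.036],Q["t0"])-[0,0,G-.001]
bot.set_gripper(.55,30)
bot.move_pose(list(p+[0,0,.1]),q)
print("hit",bot.move_linear(list(p),.1,until_force=15), bot.read_position(), bot.read_ft_force())
bot.set_gripper(0,30)
print(bot.read_gripper_width(),bot.read_finger_force(),np.round(bot.read_position(),4),np.round(bot.read_ft_force(),1),np.round(p,4),bot.read_clock())
import cv2
cv2.imwrite("pics/g1.png",cv2.resize(bot.camera("scene")[190:310,340:460],None,fx=5,fy=5,interpolation=cv2.INTER_CUBIC)[:,:,::-1])
E
```

```text
hit False [ 0.58770083 -0.34834003  0.04979154] [-0.0415681  -0.10304409  0.1174559 ]
0.11113952419630692 30.133040249347687 [ 0.5882 -0.3495  0.0499] [ 2.4 -3.8  0.6] [ 0.5871 -0.3479  0.0489] 6.2667
```

View pics/g1.png

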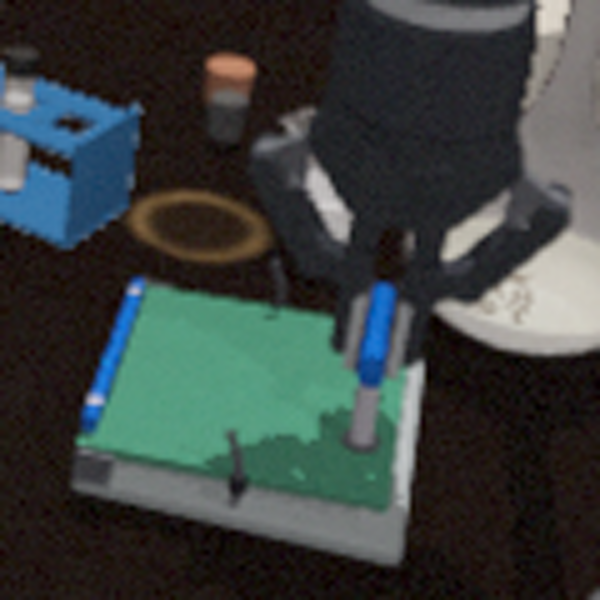

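```bash
sed -i 's/x=.5377,y=-.2579/x=.5387,y=-.2594/' mot.py; python3 - <<'E'
from mot import *
p0=np.array(bot.read_position()); b=[.107,0,.036]; t0=Q["t0"]
tan=lambda t:(deck(b,t+.01)-deck(b,t-.01))/np.linalg.norm(deck(b,t+.01)-deck(b,t-.01))
go=lambda t,s:bot.move_linear(list(p0+deck(b,t)-deck(b,t0)),s)
for t in(.12,.16,.2,.24,.28,.32,.36,.39,.41):
    go(t,.06); F=np.array(bot.read_ft_force()); print(t,np.round(F,1),round(F@tan(t),1))
t=.41
while t<.53:
    t+=.01; go(t,.03); F=np.array(bot.read_ft_force()); print(round(t,3),np.round(F,1),round(F@tan(t),1))
    if abs(F@tan(t))>32: break
pos=np.array(bot.read_position());print(pos, "cmd",p0+deck(b,t)-deck(b,t0),deck(b,.44)-[0,0,G],bot.read_gripper_width(),bot.read_clock())
E
```

```text
0.12 [ 3.5 -2.8 -3.8] -5.4
0.16 [ 4.4 -5.2 -4.1] -7.0
0.2 [ 3.2 -6.  -5. ] -8.0
0.24 [ 3.8 -5.5 -5.2] -8.1
0.28 [ 3.8 -6.3 -4. ] -7.7
0.32 [ 4.  -6.6 -3.5] -7.7
0.36 [ 3.7 -7.7 -2.9] -8.0
0.39 [ 4.4 -7.9 -3.1] -8.6
0.41 [ 4.8 -9.1 -3.6] -9.9
0.42 [ 5.6 -9.  -5.4] -11.4
0.43 [ 4.3 -9.1 -5.9] -11.4
0.44 [ 6.4 -8.7 -4.4] -10.9
0.45 [ 4.9 -9.4 -5.6] -11.7
0.46 [  5.4 -10.5  -3.9] -11.5
0.47 [ 4.6 -8.5 -4.7] -10.4
0.48 [  6.  -10.4  -4.2] -12.0
0.49 [ 5.5 -9.4 -3.8] -10.8
0.5 [ 4.4 -9.4 -3.5] -10.3
0.51 [ 5.2 -9.5 -3.8] -10.9
0.52 [  6.8 -12.6  -5.9] -15.0
0.53 [  9.  -14.9 -11.6] -20.9
[ 0.57502679 -0.3254997   0.08820095] cmd [ 0.57236155 -0.3206533   0.08783142] [ 0.57616441 -0.32762158  0.07943747] 0.11165709162556468 11.5667
```

```bash
sed -i 's/^Q=.*/Q=dict(x=.5362,y=-.2560,a=-1.0616,h=.0264,t0=0)/' mot.py; python3 - <<'E'
from mot import *
b=[.107,0,.036]
d=deck(b,.45)-deck(b,.43); d/=np.linalg.norm(d)
p=np.array(bot.read_position())
for k in range(1,8):
    bot.move_linear(list(p+d*.001*k),.02); F=np.array(bot.read_ft_force()); print(k,np.round(F,1),round(F@d,1),np.round((np.array(bot.read_position())-p)@d*1e3,2))
    if F@d<-38: break
bot.wait(.2)
print(np.round(bot.read_position(),4),deck(b,.44)-[0,0,G])
p=np.array(bot.read_position())
bot.set_gripper(.35)
print(np.round(bot.read_ft_force(),1))
bot.move_linear(list(p+[0,0,.12]),.25)
R=deckR(.44);n=R.apply([0,0,1])
ta=np.radians(28.3); ty=np.r_[-np.sin(ta),np.cos(ta),0]
bot.set_gripper(.86); bot.move_pose([.4895,.002,.15],tool(ty,[0,0,-1]))
print(bot.read_clock())
import cv2
for c in("top","scene"): cv2.imwrite(f"pics/{c}1.png",bot.camera(c)[:,:,::-1])
a=cv2.imread("pics/top1.png")[130:240,340:460];s=cv2.imread("pics/scene1.png")[210:320,330:450]
cv2.imwrite("pics/c1.png",cv2.resize(np.hstack([a,s]),None,fx=3.3,fy=3.3,interpolation=cv2.INTER_CUBIC))
E
```

```text
1 [ 3.9 -5.4 -6.7] -9.4 -0.07
2 [  6.3  -8.8 -12.1] -16.0 0.0
3 [  9.6  -9.6 -16.6] -20.7 0.07
4 [ 10.2 -12.7 -21.5] -26.3 0.18
5 [ 13.6 -15.7 -27.3] -33.3 0.26
6 [ 14.9 -17.9 -30.6] -37.4 0.4
7 [ 17.3 -19.8 -36.5] -43.4 0.52
[ 0.5748 -0.3254  0.0887] [ 0.57414104 -0.32395766  0.08413747]
[-0.4  0.8 -0.2]
17.3583
```

View pics/c1.png

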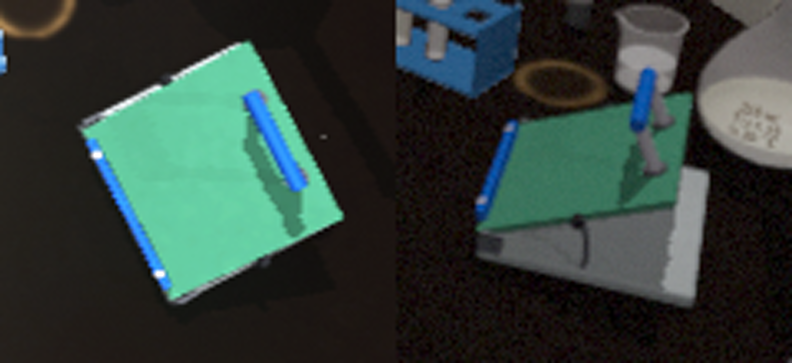

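The deck is up at its stop, shown by rigid resistance there, and it holds. Now I'll refit the raised deck and grasp the timer.

```bash
python3 - <<'E'
from vis import *
import mot
from mot import Q,deck
ims={c:cv2.imread(f"pics/{c}1.png")[:,:,::-1].copy() for c in("top","scene")}
O={}
for c,roi in(("top",(355,140,90,85)),("scene",(350,222,75,60))):
    cs=comps(ims[c],(100,120,60),(130,255,255),roi,6)
    h=cs[0][0]; mid=h.mean(0)
    l=np.concatenate([p for p,n in cs[1:] if n>4 and p.mean(0)[0]<mid[0]-20])
    O[c]=(axis(h),axis(l)); print(c,[np.round(a,1).tolist() for a in O[c]])
def f(v,t=None):
    Q.update(x=v[0],y=v[1],a=v[2],h=v[3]); t=v[4] if t is None else t; r=[]
    D=lambda c,X:proj(c,deck(X,t)[None])[0]
    for c in("top","scene"):
        H,L=O[c]; e=lambda b:sorted(b[1:],key=lambda p:p[1])
        r+=[D(c,[.107,0,.036+.001*(c=="top")])-H[0]]
        z=.007 if c=="top" else .005
        w=1 if c=="top" else .5
        for y,p in zip((.06,-.06),e(L)): r+=[w*(D(c,[-.003,y,z])-p)]
    return np.concatenate(r)
x0=[.5362,-.256,-1.0616,.0264]
for t in(.44,None):
    s=least_squares(f,x0+([] if t else [.44]),kwargs=dict(t=t));print(np.round(s.x,4),s.cost,np.round(s.fun,1).tolist())
from mot import *
p=np.array([.4895,.002,-.003])
print(bot.move_linear(list(p+[0,0,.02]),.2),bot.move_linear(list(p),.04,until_force=8),np.round(bot.read_position(),4))
bot.set_gripper(0,35); print(bot.read_gripper_width(),bot.read_finger_force(),np.round(bot.read_ft_force(),1),np.round(bot.read_position(),4))
bot.move_linear(list(p+[0,0,.15]),.2)
print(bot.read_gripper_width(),bot.read_finger_force(),bot.read_clock())
im=bot.camera("scene"); cv2.imwrite("pics/g2.png",cv2.resize(im[130:260,210:340],None,fx=4.5,fy=4.5,interpolation=cv2.INTER_CUBIC)[:,:,::-1])
E
```

```text
top [[[422.8, 172.3], [414.9, 157.2], [430.6, 187.1]], [[378.5, 194.4], [366.4, 171.5], [390.4, 217.1]]]Traceback (most recent call last):
  File "<stdin>", line 9, in <module>
ValueError: need at least one array to concatenate
```

```bash
cat > fit.py <<'E'
from vis import *
from mot import Q,deck
def run():
    O={}
    for c,rh,rl in(("top",(405,145,35,50),(355,160,45,65)),("scene",(395,222,25,35),(350,243,20,38))):
        im=cv2.imread(f"pics/{c}1.png")[:,:,::-1].copy()
        g=lambda r:axis(np.concatenate([p for p,n in comps(im,(100,120,60),(130,255,255),r,4) if n>4]))
        O[c]=(g(rh),g(rl)); print(c,[[np.round(a,1).tolist() for a in b] for b in O[c]])
    def f(v,t=None):
        Q.update(x=v[0],y=v[1],a=v[2],h=v[3]); t=v[4] if t is None else t; r=[]
        D=lambda c,X:proj(c,deck(X,t)[None])[0]
        for c in("top","scene"):
            H,L=O[c]
            r+=[D(c,[.107,0,.037 if c=="top" else .036])-H[0]]
            z,w=(.007,1) if c=="top" else (.005,.5)
            for y,p in zip((.06,-.06),sorted(L[1:],key=lambda p:p[1])): r+=[w*(D(c,[-.003,y,z])-p)]
        return np.concatenate(r)
    x0=[.5362,-.256,-1.0616,.0264]
    for t in(.44,None):
        s=least_squares(f,x0+([] if t else [.44]),kwargs=dict(t=t));print(np.round(s.x,4),round(s.cost,2),np.round(s.fun,1).tolist())
E
python3 - <<'E'
import fit; fit.run()
from vis import cv2
from mot import *
p=np.array([.4895,.002,-.003])
print(bot.move_linear(list(p+[0,0,.02]),.2),bot.move_linear(list(p),.04,until_force=8),np.round(bot.read_position(),4))
bot.set_gripper(0,35); print(bot.read_gripper_width(),bot.read_finger_force(),np.round(bot.read_ft_force(),1),np.round(bot.read_position(),4))
bot.move_linear(list(p+[0,0,.15]),.2)
print(bot.read_gripper_width(),bot.read_finger_force(),bot.read_clock())
im=bot.camera("scene"); cv2.imwrite("pics/g2.png",cv2.resize(im[130:260,210:340],None,fx=4.5,fy=4.5,interpolation=cv2.INTER_CUBIC)[:,:,::-1])
E
```

```text
top [[[422.8, 172.3], [414.9, 157.2], [430.6, 187.1]], [[378.5, 194.4], [366.4, 171.5], [390.4, 217.1]]]
scene [[[404.3, 240.2], [406.4, 230.6], [402.4, 249.4]], [[360.2, 261.1], [365.8, 245.6], [354.7, 276.2]]]
[ 0.5377 -0.2571 -1.0732  0.0248] 0.82 [0.0, -0.1, 0.3, 0.2, -0.1, -0.2, -0.0, -0.2, -0.3, 1.0, -0.0, -0.6]
[ 0.5376 -0.2568 -1.0727  0.0251  0.4346] 0.8 [0.1, -0.1, 0.3, 0.2, -0.2, -0.2, 0.1, -0.1, -0.4, 0.9, -0.1, -0.6]
False False [ 0.4894  0.002  -0.0032]
0.7153008888158172 38.52462708950043 [-0.3 -0.   3.3] [ 0.4897  0.002  -0.0027]
0.7180714525035315 38.13167989253998 20.0833
```

View pics/g2.png

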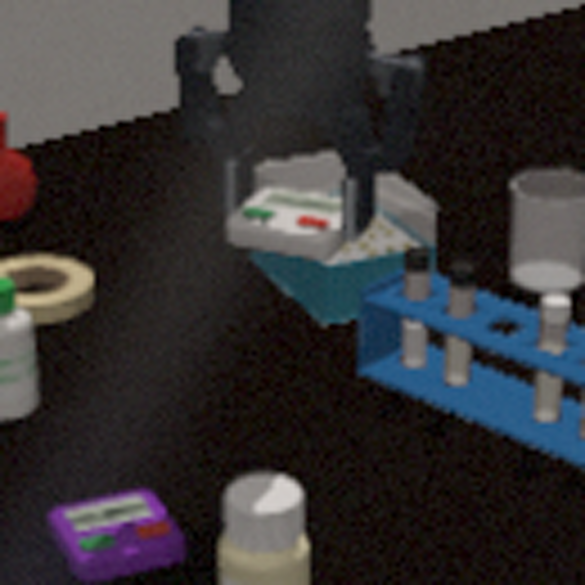

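The picture shows the timer held level and face up between the pads, with its keys towards the camera's left. Next I'll place it.

```bash
sed -i 's/^Q=.*/Q=dict(x=.5377,y=-.2570,a=-1.071,h=.0250,t0=0)/' mot.py; python3 - <<'E'
from mot import *
import cv2
T=.438
R=deckR(T); n=R.apply([0,0,1]); q=tool(R.apply([0,1,0]),-n)
z=-.0027
bot.move_pose(list(deck([.037,0,.08],T)),q)
print(bot.move_linear(list(deck([.037,0,z+.008],T)),.15))
F0=np.array(bot.read_ft_force())
hit=bot.move_linear(list(deck([.037,0,z-.008],T)),.02,until_force=5)
def dk():
    o=deck([0,0,0],T); return R.inv().apply(np.array(bot.read_position())-o)
print(hit,"deck pos",np.round(dk(),4),np.round(R.inv().apply(np.array(bot.read_ft_force())-F0),1))
c=dk(); 
h2=bot.move_linear(list(deck([c[0]-.014,0,c[2]],T)),.02,until_force=4)
print(h2,np.round(dk(),4),np.round(R.inv().apply(np.array(bot.read_ft_force())-F0),1),bot.read_clock())
for c in("top","scene"): cv2.imwrite(f"pics/{c}2.png",bot.camera(c)[:,:,::-1])
a=cv2.imread("pics/top2.png")[130:240,340:460];s=cv2.imread("pics/scene2.png")[190:300,330:450]
cv2.imwrite("pics/c2.png",cv2.resize(np.hstack([a,s]),None,fx=3.3,fy=3.3,interpolation=cv2.INTER_CUBIC))
E
```

```text
False
True deck pos [ 0.0376  0.0003 -0.003 ] [ 0.2 -0.2  4.9]
True [ 0.0324  0.0003 -0.0029] [ 0.2 -0.6  3. ] 22.8167
```

View pics/c2.png

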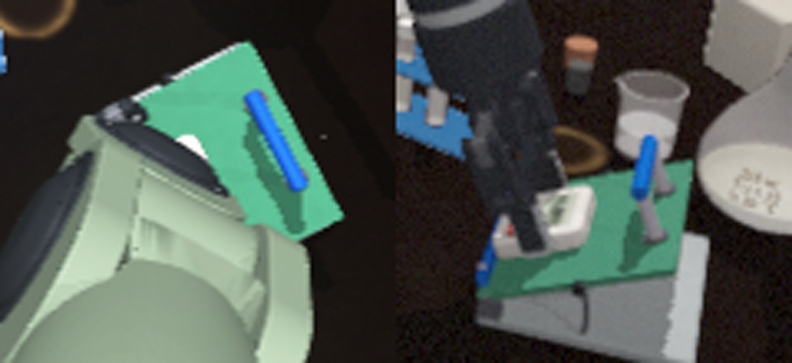

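The timer sits on the deck near the ledge, deck contact came within 0.3 mm of the predicted height, and the display is uphill. Next I'll release it and check.

```bash
python3 - <<'E'
from mot import *
import cv2
T=.438; R=deckR(T); n=R.apply([0,0,1])
bot.set_gripper(.9)
p=np.array(bot.read_position()); bot.move_linear(list(p+n*.09),.15)
bot.set_gripper(0)
bot.move_pose([.45,.0,.25],tool([0,1,0],[0,0,-1]))
print(bot.read_clock())
for c in("top","scene"): cv2.imwrite(f"pics/{c}3.png",bot.camera(c)[:,:,::-1])
a=cv2.imread("pics/top3.png")[130:240,340:460];s=cv2.imread("pics/scene3.png")[210:320,330:450]
cv2.imwrite("pics/c3.png",cv2.resize(np.hstack([a,s]),None,fx=3.3,fy=3.3,interpolation=cv2.INTER_CUBIC))
from vis import *
im=cv2.imread("pics/top3.png")[:,:,::-1].copy()
def toD(uv,z): # ray ∩ deck plane z, deck coords
    a,b=back("top",uv,0),back("top",uv,.1); o=deck([0,0,0],T); A,B=R.inv().apply(a-o),R.inv().apply(b-o)
    return A+(B-A)*(z-A[2])/(B[2]-A[2])
roi=(365,160,50,50)
for nm,lo,hi,z in(("white",(0,0,120),(180,50,255),.013),("red",(0,110,60),(8,255,255),.016),("green",(55,150,40),(74,255,255),.016)):
    for pp,k in comps(im,lo,hi,roi,2):
        r=cv2.minAreaRect(pp.astype(np.float32)); print(nm,k,np.round(r[0],1),np.round(toD(np.array(r[0]),z)*1e3,1),[np.round(toD(v,z)*1e3,0)[:2].tolist() for v in cv2.boxPoints(r)])
E
```

```text
25.7917
white 682 [391.9 187.3] [32.   0.4 13. ] [[1.0, 31.0], [64.0, 30.0], [62.0, -30.0], [-0.0, -30.0]]
white 28 [373.3 163.1] [20.4 70.  13. ] [[2.0, 72.0], [39.0, 71.0], [39.0, 68.0], [2.0, 69.0]]
red 26 [388.4 196.8] [ 15.6 -15.5  16. ] [[12.0, -8.0], [20.0, -8.0], [19.0, -23.0], [11.0, -23.0]]
```

View pics/c3.png

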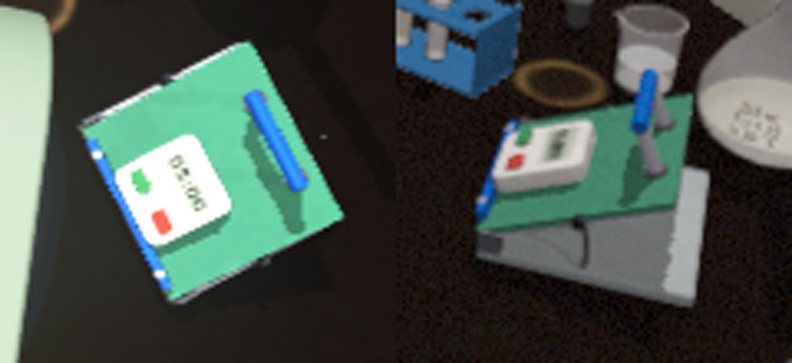

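The timer is seated squarely on the ledge: its centre is about 32 mm uphill and 0.4 mm sideways, with the keys at the ledge. The green key is at about (15, 16.5) mm in the deck frame. Next I'll press it.

```bash
python3 - <<'E'
from mot import *
import cv2
T=.438; R=deckR(T); n=R.apply([0,0,1]); q=tool(R.apply([0,1,0]),-n)
P=lambda z:list(deck([.0152,.0165,z],T))
dk=lambda: np.round(1e3*R.inv().apply(np.array(bot.read_position())-deck([0,0,0],T)),2)
bot.move_pose(P(.08),q); bot.move_linear(P(.022),.12); bot.wait(.2)
F0=np.array(bot.read_ft_force())
print(bot.read_gripper_width(),bot.move_linear(P(.010),.01,until_force=8),dk(),np.round(R.inv().apply(np.array(bot.read_ft_force())-F0),1))
bot.wait(.3); print(dk(),np.round(R.inv().apply(np.array(bot.read_ft_force())-F0),1))
bot.move_linear(P(.10),.1)
bot.move_pose([.45,.0,.25],tool([0,1,0],[0,0,-1])); bot.wait(.3)
print(bot.read_clock())
for c in("top","scene"): cv2.imwrite(f"pics/{c}4.png",bot.camera(c)[:,:,::-1])
a=cv2.imread("pics/top4.png")[130:240,340:460];s=cv2.imread("pics/scene4.png")[210:320,330:450]
cv2.imwrite("pics/c4.png",cv2.resize(np.hstack([a,s]),None,fx=3.3,fy=3.3,interpolation=cv2.INTER_CUBIC))
E
```

```text
0.00047526198723248813 True [15.14 16.49 15.25] [ 1.9 -0.5  7.4]
[15.15 16.47 15.25] [ 1.  -0.9  7. ]
31.1917
```

View pics/c4.png

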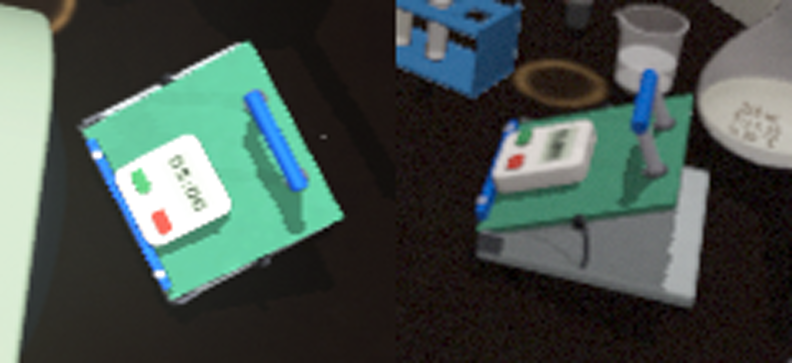

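The 7 N press drove the key down to 15.25 mm, which matches full travel once the 0.3 mm height offset is allowed for. Nothing moved in the picture, so I'm handing in.

```bash
python3 -c "
from cell import bot
print(bot.close_job())"
```

```text
the job is handed in; nothing more can be done
None
```

I handed the job in at about 31 s: the deck is up at its stop, the timer rests squarely against the ledge, and the green key took a steady 7 N (about 4 N needed); the tape, bottle and jar weren't touched.

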